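# Assemble the parasite-egg sieve stack on its receiver

## Robot

A 6-joint arm with a two-finger parallel gripper is mounted at the origin on a cart in front of the work surface, level with it; the furniture and walls round the work are solid. World frame = base frame: x ahead of the robot, y to its left, z up, the work surface at z = 0. Lengths are in mm, angles in rad, forces in N, time in s.
With the tool pointing down it reaches from about 300 to 750 mm from the base axis. Payload 8.5 kg.
Tool frame: the origin (TCP) lies midway between the tips of the shut fingers; the grasp point (between the pads) lies 19 mm behind it; z points along the fingers, y is the direction in which the jaws open and shut (so a half turn about z gives the same grasp; the last joint's range is limited). The gripper opens to 85 mm and grips with 20 to 120 N. Pads are 22 mm wide; open, the fingers measure 114 mm over their backs; the gripper's body (76 mm by 85 mm) begins 54 mm behind the grasp point. The pads swing forward as they close: fully open they stand 13 mm farther back than shut.
Start: joints at [1.023, 0.381, 1.297, -0, 1.464, -0.215], TCP at [179.671, 519.807, 231.322] pointing down, gripper open.
Joint ranges: [-3.11, 3.11], [-0.89, 2.33], [0.22, 2.48], [-1.42, 4.56], [0.17, 2.85], [-2.88, 2.88]. Speed limits (rad/s): [2.39, 2.39, 3.14, 3.14, 3.14, 3.14].

## Interface

Orientations are given as a 3x3 rotation matrix whose columns are the frame's x, y, z axes.
In Python, from station import robot, sensors, vision gives the robot as it stands. The module is installed in compiled form; this text tells all that it offers. Calls block until the motion is done:
- robot.move_pose(position, orientation): joint-space move of the TCP to a pose.
- robot.move_l(position, ori=None, velocity=150): straight line of the TCP; ori=None keeps the orientation; velocity is the mean speed in mm/s.
- robot.move_joints(angles): joint-space move.
- robot.set_gripper(opening, strength=None): opening from 0.0 (shut) to 1.0 (fully open); strength is the grip in N (None keeps the last); returns when the fingers have stopped.
- robot.dwell(seconds).
- robot.inverse_kinematics(position, orientation): joint angles nearest the present ones, or None.
- sensors.get_obs(): the state.
- vision.get_image(name): name is "side" or "top"; returns the picture (480x640x3 uint8, red, green, blue); there is no depth.
- vision.camera_info(name): a dict with "fx", "fy", "cx", "cy" (pixels), "rvec" (rotation vector, rad) and "tvec" (3), from world to camera coordinates, as OpenCV has them. Camera axes: x right, y down, z forward; pixel columns grow to the right and rows downward; lengths in mm; the calibration is good to about 2 mm. A picture is of the moment at which its call begins. camera_info takes no time and is no camera call.
A pose or a line that the arm cannot do raises robot.PlanningError and nothing moves.
- robot.sign_off(): hands the job in, once; it reports no verdict.
The state is a dict: "time": time; "q": joint angles; "joint_vel": joint speeds; "tau": joint torques, N m; "eef_pos": TCP position; "tool_rot": TCP orientation; "wrist_force": force on the tool from outside, world axes, zero at the start; "torque": the same for the moment, N m; "finger_gap": opening from 0.0 (shut) to 1.0 (fully open).
Only numpy, scipy, OpenCV 4.12 (cv2) and the standard library are available. Lean on these libraries where they do the work, as an engineer would, in place of code of your own. Each camera call takes 0.05 s, during which the arm holds its last target. There are 200 camera calls.

## Task

Put the sieve stack together for the next parasite-egg sample: on the aluminium receiver cup set the fine blue sieve, on that the medium yellow one, then the coarse red one, and close the top with the white cover. Every part must sit upright and fully home in the one below, and be let go. Leave the timer, the tally counter and the little oil bottle where they are.

Things in the scene. Friction and masses are not known exactly. Their poses are not given: they have to be found in the camera images.
- receiver: Bare aluminium receiver cup on a black round foot, fixed to the worktop: foot 90 mm diameter, 12 mm high; cup 60 mm outside diameter, bore 54 mm, rim 45 mm above the worktop. Open on top, no mesh. Origin: centre of the underside, on the worktop, z up.
- sieve_fine: Sieve, blue plastic frame, steel mesh 2.6 mm, the finest. On a tapered plug 9 mm high (diameter 44 mm below, 50 above); frame 60 mm diameter from 9 to 35 mm height, open top, bore 54 mm. The plug drops into the rim below (2 mm play) till the frame rests on it: origin then 9 mm below that rim, 26 mm above the next sieve's origin. Grip the frame. 60 g. Origin: centre of the plug's underside, z up.
- sieve_medium: Sieve, yellow plastic frame, steel mesh 5 mm. On a tapered plug 9 mm high (diameter 44 mm below, 50 above); frame 60 mm diameter from 9 to 35 mm height, open top, bore 54 mm. The plug drops into the rim below (2 mm play) till the frame rests on it: origin then 9 mm below that rim, 26 mm above the next sieve's origin. Grip the frame. 60 g. Origin: centre of the plug's underside, z up.
- sieve_coarse: Sieve, red plastic frame, steel mesh 9 mm, the coarsest. On a tapered plug 9 mm high (diameter 44 mm below, 50 above); frame 60 mm diameter from 9 to 35 mm height, open top, bore 54 mm. The plug drops into the rim below (2 mm play) till the frame rests on it: origin then 9 mm below that rim, 26 mm above the next sieve's origin. Grip the frame. 60 g. Origin: centre of the plug's underside, z up.
- cover: White round cover, black knob on top. Tapered plug below as on the sieves (9 mm high, 44 to 50 mm diameter), disc 60 mm diameter from 9 to 15 mm height, knob 22 mm diameter from 15 to 37 mm height. Seated, its origin lies 9 mm below the rim it rests on, 26 mm above the next sieve's origin. Grip the knob. 50 g. Origin: centre of the plug's underside, z up.
- timer_1: Bystander: white kitchen-type timer with grey and orange keys lying flat, 62x66x18 mm. Loose; leave it alone. Origin: centre of the underside.
- counter_1: Bystander: grey hand tally counter lying flat, 45x60x25 mm. Loose; leave it alone. Origin: centre of the underside.
- oil_1: Bystander: small amber dropper bottle with black rubber top, standing, 25 mm diameter, 78 mm high. Loose; leave it alone. Origin: centre of the underside.

How it is judged (in metres and radians):
At the end, for the whole second after the job is handed in: On the receiver, bottom to top: blue, yellow, red sieve, white cover, each seated in the part below (origins 36, 62, 88, 114 mm above the receiver's origin within 3 mm; within 5 mm sideways of the part below), upright within 0.08 rad, at rest and released (horizontal distance between sieve_fine and receiver below 0.005 m and z of sieve_fine in the frame of receiver between 0.033 and 0.039 m and angle between each of sieve_fine, sieve_medium, sieve_coarse, cover's own z axis and vertical below 0.08 rad and linear speed of each of sieve_fine, sieve_medium, sieve_coarse, cover below 0.02 m/s and contact force between each of sieve_fine, sieve_medium, sieve_coarse, cover and the fingers below 0.1 N and horizontal distance between sieve_medium and sieve_fine below 0.005 m and z of sieve_medium in the frame of receiver between 0.059 and 0.065 m and horizontal distance between sieve_coarse and sieve_medium below 0.005 m and z of sieve_coarse in the frame of receiver between 0.085 and 0.091 m and horizontal distance between cover and sieve_coarse below 0.005 m and z of cover in the frame of receiver between 0.111 and 0.117 m); the robot touches nothing.
It fails at once if the timer is pushed more than 20 mm or knocked over (distance of timer_1 from where it was at the start of the episode above 0.02 m or angle between timer_1's own z axis and vertical above 0.5 rad).
It fails at once if the tally counter is pushed more than 20 mm or knocked over (distance of counter_1 from where it was at the start of the episode above 0.02 m or angle between counter_1's own z axis and vertical above 0.5 rad).
It fails at once if the oil bottle is pushed more than 20 mm or knocked over (distance of oil_1 from where it was at the start of the episode above 0.02 m or angle between oil_1's own z axis and vertical above 0.5 rad).
It also fails if it takes over 115 s, if anything falls off the work surface, if the arm or the gripper's body presses on something with over 40 N, if the wrist force passes 120 N, or if a joint passes its speed limit or range.

## Working session

There is one attempt and no reset: what is moved stays moved. The work goes in short steps, each a Python script; the robot and the scene stay as the last script left them, time stands still between calls to the robot, and variables do not carry over. Pictures are saved under pics/ and viewed, about 12 in all and at most 16, crops included, and the job is handed in when it is done.

```bash
mkdir -p pics
python3 - <<'E'
from station import robot,sensors,vision
import cv2
for n in("top","side"):
    cv2.imwrite(f"pics/{n}0.png",vision.get_image(n)[...,::-1]); print(n,vision.camera_info(n))
o=sensors.get_obs(); print(o["time"],o["eef_pos"],o["tool_rot"],o["finger_gap"])
E
```

```text
top {'fx': 600.6306610552057, 'fy': 600.6306610552057, 'cx': 320.2273601855729, 'cy': 248.77840470972495, 'rvec': array([ 2.16103897, -2.20613083,  0.05326734]), 'tvec': array([  18.96935206,  519.08626606, 1300.24048866])}
side {'fx': 508.28807795755637, 'fy': 508.28807795755637, 'cx': 321.5276925994005, 'cy': 232.99174643929098, 'rvec': array([ 2.22689634, -0.49045141,  0.23985476]), 'tvec': array([-452.69627822,  186.01518235,  872.16925778])}
0.1 [179.55971506 519.5895151  230.77324949] [[-9.45120567e-01  3.26721096e-01 -6.62255953e-04]
 [ 3.26721663e-01  9.45119944e-01 -1.11631073e-03]
 [ 2.61189043e-04 -1.27142160e-03 -9.99999158e-01]] 1.0034684726335277
```

View pics/top0.png

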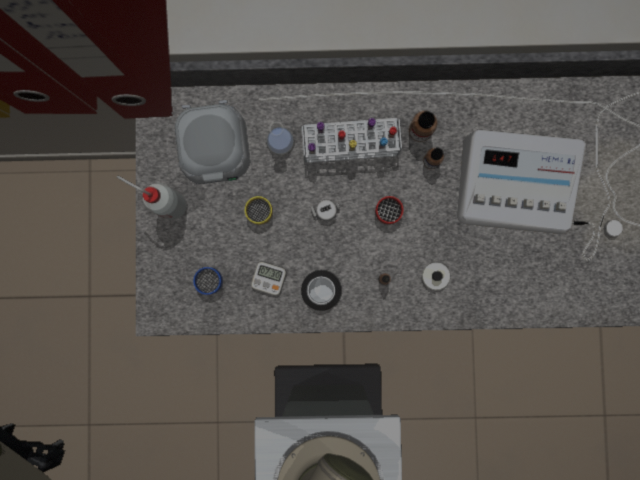

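View pics/side0.png

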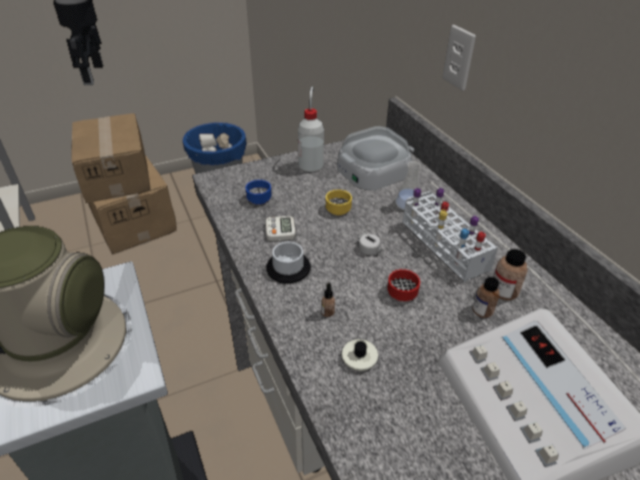

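```bash
cat > loc.py <<'E'
import numpy as np,cv2
from scipy.optimize import least_squares
from station import vision
def proj(P,n):
    c=vision.camera_info(n);K=np.array([[c['fx'],0,c['cx']],[0,c['fy'],c['cy']],[0,0,1.]])
    return cv2.projectPoints(np.float64(P).reshape(-1,1,3),c['rvec'],c['tvec'],K,None)[0].reshape(-1,2)
T=np.linspace(0,2*np.pi,48,endpoint=False)
SV=[(22,0),(25,9),(30,9),(30,35)]; CV=[(22,0),(25,9),(30,9),(30,15)]; FT=[(45,0),(45,12)]; RC=FT+[(30,45)]
def model(p,prof): return np.array([[p[0]+r*np.cos(t),p[1]+r*np.sin(t),p[2]+z] for r,z in prof for t in T])
def hull(p,prof,n): return cv2.convexHull(np.float32(proj(model(p,prof),n)))
def cen(h): m=cv2.moments(h); return np.array([m['m10'],m['m01']])/m['m00']
def mask(img,col):
    H,S,V=[a.astype(int) for a in cv2.split(cv2.cvtColor(img,cv2.COLOR_RGB2HSV))]
    if col=='blue': return (abs(H-113)<14)&(S>110)&(V>35)
    if col=='yellow': return (abs(H-25)<8)&(S>110)&(V>60)
    if col=='red': return ((H<6)|(H>173))&(S>130)&(V>60)
    if col=='white': return (S<45)&(V>175)
    if col=='black': return V<42
def obs(img,col,uv,R=30):
    m=mask(img,col); y,x=np.nonzero(m); k=np.hypot(x-uv[0],y-uv[1])<R
    return cv2.convexHull(np.float32(np.c_[x[k],y[k]]))
def fit(H,prof,p0,z=0):
    f=lambda q:np.concatenate([cen(hull([*q,z],prof,n))-cen(h) for n,h in H.items()])
    r=least_squares(f,p0); return r.x,f(r.x)
E
python3 - <<'E'
from loc import *
im={n:cv2.imread(f"pics/{n}0.png")[...,::-1].copy() for n in("top","side")}
obj={'fine':('blue',SV,(208,281),(259,192)),'medium':('yellow',SV,(258,210),(339,203)),'coarse':('red',SV,(389,210),(404,286)),'cover':('white',CV,(436,277),(360,356)),'recv':('black',FT,(321,290),(289,266))}
vis={n:cv2.resize(im[n],None,fx=4,fy=4,interpolation=cv2.INTER_CUBIC) for n in im}
rows=[]
for k,(c,pr,ut,us) in obj.items():
    R={'top':26,'side':30}; H={n:obs(im[n],c,u,R[n]) for n,u in(('top',ut),('side',us))}
    for sub in(['top'],['side'],['top','side']):
        q,e=fit({n:H[n] for n in sub},pr,[450,0]); print(k,sub,q.round(1),e.round(2))
    tiles=[]
    for n,u in(('top',ut),('side',us)):
        print('  area obs/pred',n,cv2.contourArea(H[n]),cv2.contourArea(hull([*q,0],pr,n)))
        v=vis[n]; d=hull([*q,0],RC if k=='recv' else pr,n)
        cv2.polylines(v,[np.int32(H[n]*4+2)],True,(0,255,0),1); cv2.polylines(v,[np.int32(d*4+2)],True,(255,0,255),1)
        tiles.append(v[u[1]*4-140:u[1]*4+140,u[0]*4-75:u[0]*4+75] if 0 else cv2.resize(v[u[1]*4-140:u[1]*4+140,u[0]*4-140:u[0]*4+140],(160,160)))
    rows.append(np.vstack(tiles))
cv2.imwrite("pics/fit.png",cv2.resize(np.hstack(rows),(800,320))[...,::-1])
for n in('timer',(268,279)),('counter',(326,210)),('oil',(384,281)):
    H={'top':np.float32([[a,b] for a,b in [(n[1][0]-2,n[1][1]-2),(n[1][0]+2,n[1][1]-2),(n[1][0]+2,n[1][1]+2),(n[1][0]-2,n[1][1]+2)]])}
    print(n[0],fit(H,CV,[450,0])[0].round(0))
E
```

```text
fine ['top'] [450.   0.] [ 1.1737e+02 -1.0000e-01]
fine ['side'] [421.9   0. ] [27.51 70.74]
fine ['top', 'side'] [428.9   0. ] [117.57   9.72  30.84  69.72]
  area obs/pred top 587.0 610.8852419401519
  area obs/pred side 476.0 799.3870420274325
medium ['top'] [618.8   0. ] [64.92 -6.72]
medium ['side'] [565.1   0. ] [12.3  40.47]
medium ['top', 'side'] [576.6   0. ] [65.32 12.43 17.21 38.96]
  area obs/pred top 577.5 621.7866280374583
  area obs/pred side 513.5 719.1124048437923
coarse ['top'] [590.6   0. ] [-65.69   6.29]
coarse ['side'] [651.6   0. ] [-16.38 -53.71]
coarse ['top', 'side'] [625.8  -0. ] [-66.01  -9.66 -27.03 -50.46]
  area obs/pred top 566.0 629.3504341607913
  area obs/pred side 775.0 697.085864370456loc.py:11: RuntimeWarning: invalid value encountered in divide
  def cen(h): m=cv2.moments(h); return np.array([m['m10'],m['m01']])/m['m00']
Traceback (most recent call last):
  File "loc.py", line 24, in fit
    r=least_squares(f,p0); return r.x,f(r.x)
ValueError: Residuals are not finite in the initial point.
```

```bash
python3 - <<'E'
s=open('loc.py').read()
s=s.replace("r=least_squares(f,p0); return r.x,f(r.x)","g=lambda u:f(np.array(p0)+500*(u-1)); r=least_squares(g,[1,1],diff_step=2e-3); return np.array(p0)+500*(r.x-1),r.fun")
s=s.replace("(S<45)&(V>175)","(S<60)&(V>VT)").replace("T=np","VT=165\nT=np",1)
open('loc.py','w').write(s)
E
cat > meas.py <<'E'
from loc import *
import loc
im={n:cv2.imread(f"pics/{n}0.png")[...,::-1].copy() for n in("top","side")}
for n,u in(('top',(436,277)),('side',(360,356))):print(cv2.cvtColor(im[n],cv2.COLOR_RGB2HSV)[u[1]-8,u[0]-14:u[0]+14,2])
obj={'fine':('blue',SV,(208,281),(259,192)),'medium':('yellow',SV,(258,210),(339,203)),'coarse':('red',SV,(389,210),(404,286)),'cover':('white',CV,(436,277),(360,356)),'recv':('black',FT,(321,290),(289,266))}
vis={n:cv2.resize(im[n],None,fx=4,fy=4,interpolation=cv2.INTER_CUBIC) for n in im}
rows=[]
for k,(c,pr,ut,us) in obj.items():
    R={'top':20 if k!='recv' else 26,'side':22 if k!='recv' else 28}; H={n:obs(im[n],c,u,R[n]) for n,u in(('top',ut),('side',us))}
    for sub in(['top'],['side'],['top','side']):
        try: q,e=fit({n:H[n] for n in sub},pr,[450,0]); print(k,sub,q.round(1),e.round(2))
        except Exception as ex: print(k,sub,ex)
    tiles=[]
    for n,u in(('top',ut),('side',us)):
        v=vis[n]; d=hull([*q,0],RC if k=='recv' else pr,n)
        print('  area obs/pred',n,cv2.contourArea(H[n]),cv2.contourArea(hull([*q,0],pr,n)))
        cv2.polylines(v,[np.int32(H[n]*4+2)],True,(0,255,0),1); cv2.polylines(v,[np.int32(d*4+2)],True,(255,0,255),1)
        tiles.append(cv2.resize(v[u[1]*4-120:u[1]*4+120,u[0]*4-120:u[0]*4+120],(160,160)))
    rows.append(np.vstack(tiles))
cv2.imwrite("pics/fit.png",cv2.resize(np.hstack(rows),(800,320))[...,::-1])
for n,u in('timer',(268,279)),('counter',(326,210)),('oil',(384,281)):
    print(n,fit({'top':np.float32(u)+np.float32([[-2,-2],[2,-2],[2,2],[-2,2]])},CV,[450,0])[0].round(0))
E
python3 meas.py
```

```text
[ 94  97 113 139 146 147 146 147 147 146 147 146 146 147 146 145 144 144
 146 146 146 147 146 147 143 130 105  94]
[209 209 209 209 209 208 197 165 104  44  20  21  21  21  22  22  24  23
  24  45 106 168 200 208 209 210 209 208]
fine ['top'] [455.1 255.5] [0. 0.]
fine ['side'] [453.6 249.2] [ 0. -0.]
fine ['top', 'side'] [454.9 254.1] [ 0.67  0.09 -0.21 -1.24]
  area obs/pred top 587.0 658.6458135559224
  area obs/pred side 476.0 553.3665820775786
medium ['top'] [607.2 142.4] [ 0. -0.]
medium ['side'] [604.6 135.8] [-0.  0.]
medium ['top', 'side'] [606.7 140.7] [ 0.79  0.19 -0.15 -1.39]
  area obs/pred top 577.5 637.4783266212326
  area obs/pred side 513.5 579.9270957126282
coarse ['top'] [ 601.4 -143.7] [ 0. -0.]
coarse ['side'] [ 598.6 -149. ] [-0. -0.]
coarse ['top', 'side'] [ 600.5 -146. ] [ 1.07  0.41 -0.04 -1.37]
  area obs/pred top 566.0 640.3693887398113
  area obs/pred side 775.0 893.7673917762004
cover ['top'] Residuals are not finite in the initial point.
cover ['side'] [ 454.4 -246.5] [ 0. -0.]
cover ['top', 'side'] Residuals are not finite in the initial point.loc.py:12: RuntimeWarning: invalid value encountered in divide
  def cen(h): m=cv2.moments(h); return np.array([m['m10'],m['m01']])/m['m00']
Traceback (most recent call last):
  File "meas.py", line 16, in <module>
    print('  area obs/pred',n,cv2.contourArea(H[n]),cv2.contourArea(hull([*q,0],pr,n)))
                              ~~~~~~~~~~~~~~~^^^^^^
cv2.error: OpenCV(4.12.0) /io/opencv/modules/imgproc/src/shapedescr.cpp:315: error: (-215:Assertion failed) npoints >= 0 && (depth == CV_32F || depth == CV_32S) in function 'contourArea'
```

```bash
sed -i 's/^VT=165/VT=125/' loc.py; python3 meas.py | tail -22
```

```text
medium ['side'] [604.6 135.8] [-0.  0.]
medium ['top', 'side'] [606.7 140.7] [ 0.79  0.19 -0.15 -1.39]
  area obs/pred top 577.5 637.4783266212326
  area obs/pred side 513.5 579.9270957126282
coarse ['top'] [ 601.4 -143.7] [ 0. -0.]
coarse ['side'] [ 598.6 -149. ] [-0. -0.]
coarse ['top', 'side'] [ 600.5 -146. ] [ 1.07  0.41 -0.04 -1.37]
  area obs/pred top 566.0 640.3693887398113
  area obs/pred side 775.0 893.7673917762004
cover ['top'] [ 455.6 -243.3] [-0.  0.]
cover ['side'] [ 453.9 -249.1] [-0.  0.]
cover ['top', 'side'] [ 454.8 -246.5] [ 1.5   0.3  -0.23 -1.37]
  area obs/pred top 526.0 605.4905187236145
  area obs/pred side 1290.5 924.5631044101901
recv ['top'] [428.9   8.7] [ 0. -0.]
recv ['side'] [424.7  -4. ] [-0. -0.]
recv ['top', 'side'] [427.4   4. ] [ 2.17  0.62 -0.27 -2.95]
  area obs/pred top 1199.0 1327.0427875965834
  area obs/pred side 891.0 1308.8693769599777
timer [456. 124.]
counter [605.  -6.]
oil [ 446. -130.]
```

View pics/fit.png

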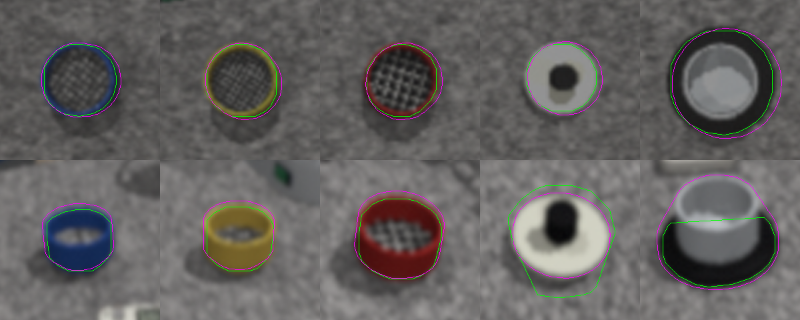

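```bash
cat > arm.py <<'E'
from loc import *
from station import robot,sensors,vision
def R(deg):
    c,s=np.cos(np.radians(deg)),np.sin(np.radians(deg)); return np.array([[c,s,0],[s,-c,0],[0,0,-1.]])
def st(t=''):
    o=sensors.get_obs(); print(t,'t',round(o['time'],1),'p',np.round(o['eef_pos'],1),'gap',round(o['finger_gap']*85,1),'F',np.round(o['wrist_force'],1),'q6',round(o['q'][5],2)); return o
def snap(tag):
    for n in('top','side'): cv2.imwrite(f'pics/{n}_{tag}.png',vision.get_image(n)[...,::-1])
def pick(x,y,z,degs=(180,90),op=1.0,hi=120):
    robot.set_gripper(op,30)
    robot.move_pose([x,y,hi],R(degs[0])); robot.move_l([x,y,z],velocity=120)
    for i,d in enumerate(degs):
        if i: robot.set_gripper(op); robot.move_pose([x,y,z],R(d))
        robot.set_gripper(0.0,30); st(f'grip{d}')
def lift(x,y,h): robot.move_l([x,y,h],velocity=200); return st('lift')
E
python3 - <<'E'
from arm import *
for p in((455,254),(607,141),(600,-146),(455,-246),(428,7)):
    print(p,{d:(None if (q:=robot.inverse_kinematics([*p,60],R(d))) is None else round(q[5],2)) for d in(180,90,270,0)})
pick(454.9,254.5,4)
lift(454.9,254.5,80); snap('b1')
E
```

```text
(455, 254) {180: np.float64(-1.29), 90: np.float64(0.28), 270: np.float64(-2.86), 0: np.float64(1.85)}
(607, 141) {180: np.float64(-1.53), 90: np.float64(0.04), 270: None, 0: np.float64(1.61)}
(600, -146) {180: np.float64(-2.0), 90: np.float64(-0.43), 270: np.float64(2.71), 0: np.float64(1.14)}
(455, -246) {180: np.float64(-2.3), 90: np.float64(-0.72), 270: np.float64(2.42), 0: np.float64(0.85)}
(428, 7) {180: np.float64(-1.83), 90: np.float64(-0.26), 270: np.float64(2.88), 0: np.float64(1.31)}
grip180 t 3.3 p [455.2 254.6   4.9] gap 60.1 F [-1.5  0.1  5.9] q6 -1.29
grip90 t 5.4 p [454.9 254.5   4.3] gap 58.3 F [-0.8 -0.6  4.4] q6 0.28
lift t 6.0 p [454.4 254.3  79.2] gap 58.2 F [-0.5 -0.2 -1.1] q6 0.28
```

Run:
```python
from arm import *
t=[]
for n in('top','side'):
    im=cv2.imread(f'pics/{n}_b1.png'); c=proj([454.4,254.3,90],n)[0]; print(n,c)
    v=cv2.resize(im,None,fx=5,fy=5,interpolation=cv2.INTER_CUBIC)
    cv2.polylines(v,[np.int32(hull([454.4,254.3,74.9],SV,n)*5+2)],True,(255,0,255),1)
    x,y=(c*5).astype(int); t.append(v[max(y-200,0):y+200,x-200:x+200])
cv2.imwrite('pics/b1.png',np.hstack(t))
```

```text
top [201.38989558 280.43898181]
side [255.50342532 164.85492398]
```

View pics/b1.png

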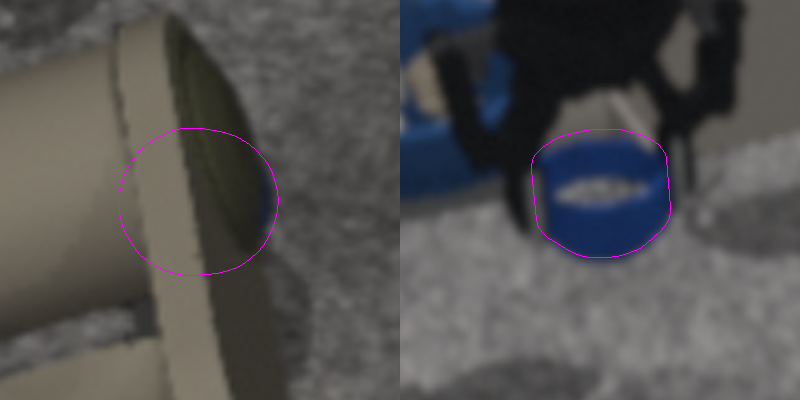

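Run:
```python
from arm import *
t=[]
off={'top':np.zeros(2),'side':np.array([.3,1.25])}
for n in('top','side'):
    im=cv2.imread(f'pics/{n}0.png'); c=proj([428.5,8,25],n)[0]
    v=cv2.resize(im,None,fx=8,fy=8,interpolation=cv2.INTER_CUBIC)
    for q,col in(((428.9,8.7),(0,255,0)),((428,5.5),(255,0,255))):
        for pr in((45,12),(30,45)):
            cv2.polylines(v,[np.int32((proj(model([*q,0],[pr]),n)+off[n])*8+4)],True,col,1)
    x,y=(c*8).astype(int); t.append(v[y-200:y+200,x-200:x+200])
cv2.imwrite('pics/rc.png',np.hstack(t))
```

```text
(no output)
```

View pics/rc.png

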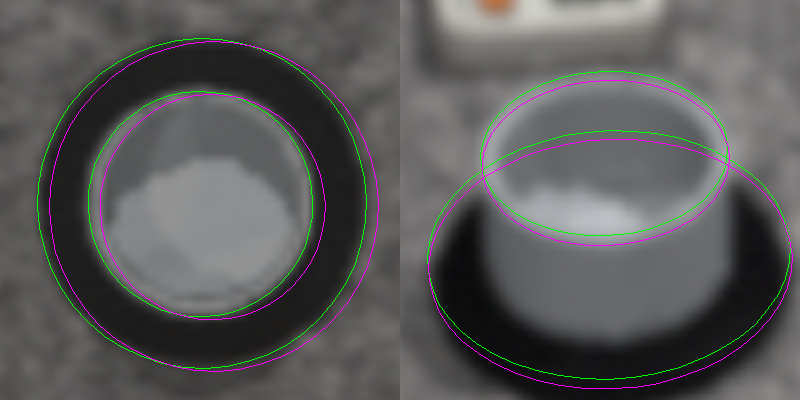

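```bash
cat >> arm.py <<'E'
def lower(x,y,z0,z1,fmax=12,step=3):
    """line steps down to z1, stops on upward force"""
    b=sensors.get_obs()['wrist_force']
    for z in [*np.arange(z0,z1,-step),z1]:
        robot.move_l([x,y,z],velocity=60); o=sensors.get_obs(); f=o['wrist_force']-b
        if abs(f[2])>fmax or np.hypot(*f[:2])>fmax: print('stop',z,f.round(1)); break
    st('low'); return f
E
python3 - <<'E'
from arm import *
x,y=428.5,7.2
robot.move_l([454.4,254.3,110],velocity=200)
robot.move_pose([x,y,80],R(90)); st()
lower(x,y,60,41); snap('b2')
t=[]
im=cv2.imread('pics/side_b2.png'); c=proj([x,y,40],'side')[0]; a,b=c.astype(int)
cv2.imwrite('pics/b2.png',cv2.resize(im[b-50:b+50,a-60:a+60],None,fx=5,fy=5,interpolation=cv2.INTER_CUBIC))
E
```

```text
t 7.3 p [428.6   7.8  79.8] gap 58.0 F [-0.   0.1 -0.8] q6 -0.26
low t 9.6 p [428.5   7.2  41. ] gap 58.1 F [ 0.2 -0.2 -0.7] q6 -0.26
```

View pics/b2.png

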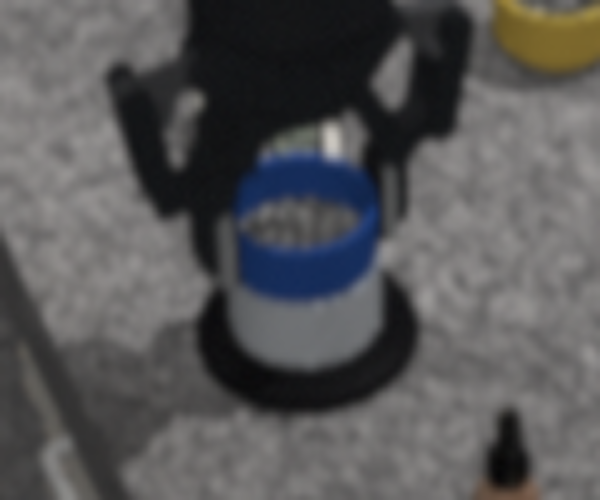

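```bash
cat >> arm.py <<'E'
def release(x,y,zup,op=1.0):
    robot.set_gripper(op); st('rel'); robot.move_l([x,y,zup],velocity=200)
E
python3 - <<'E'
from arm import *
x,y=428.5,7.2
lower(x,y,40.5,39.5,step=.5); release(x,y,150)
a,b=606.9,141.7
pick(a,b,4.2); lift(a,b,130); snap('y1')
im=cv2.imread('pics/top_y1.png')[...,::-1].copy(); H={'top':obs(im,'blue',proj([x,y,60],'top')[0],22)}
print('blue top-fit',fit(H,SV,[430,7],36)[0], cv2.contourArea(H['top']))
u,v=proj([x,y,60],'top')[0].astype(int); s,w=proj([x,y,60],'side')[0].astype(int); im2=cv2.imread('pics/side_y1.png')
cv2.imwrite('pics/y1.png',np.hstack([cv2.resize(i[q-30:q+30,p-30:p+30],(400,400),interpolation=cv2.INTER_CUBIC) for i,p,q in((im[...,::-1],u,v),(im2,s,w))]))
E
```

```text
stop 39.5 [-2.3  0.8 12.9]
low t 10.4 p [428.6   7.2  40.2] gap 58.1 F [-2.9 -0.2 12.6] q6 -0.26
rel t 10.8 p [428.5   7.2  39.4] gap 85.0 F [ 0.  -0.4 -0. ] q6 -0.26
grip180 t 14.4 p [607.3 141.8   5. ] gap 57.8 F [-1.  -0.6  5.5] q6 -1.53
grip90 t 16.5 p [607.  141.7   4.6] gap 59.8 F [-0.9  0.8  3.9] q6 0.04
lift t 17.3 p [606.2 141.6 128.6] gap 59.7 F [-0.1  0.2 -1.1] q6 0.04
blue top-fit [428.51800575   9.21988393] 644.0
```

View pics/y1.png

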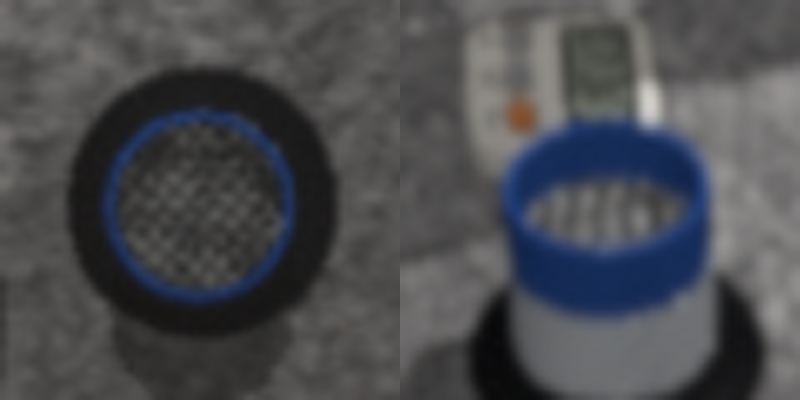

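```bash
cat > place.py <<'E'
from arm import *
def place(x,y,zseat,zup,op=1.0,deg=90):
    robot.move_pose([x,y,max(zseat+22,130)],R(deg)); st('above')
    lower(x,y,zseat+12,zseat+1.0,fmax=8); lower(x,y,zseat+.5,zseat-.7,step=.5,fmax=10); release(x,y,zup,op)
def show(tag,z):
    snap(tag); t=[]
    for n,h in(('top',30),('side',50)):
        a,b=proj([428.5,7.2,z],n)[0].astype(int); i=cv2.imread(f'pics/{n}_{tag}.png')
        t.append(cv2.resize(i[b-h:b+h,a-h:a+h],(400,400),interpolation=cv2.INTER_CUBIC))
    cv2.imwrite(f'pics/z_{tag}.png',np.hstack(t))
    im=cv2.imread(f'pics/top_{tag}.png')[...,::-1].copy()
    return im
E
python3 - <<'E'
from place import *
x,y=428.5,7.2
place(x,y,66.6,170)
a,b=600.9,-144.7
pick(a,b,4.2); lift(a,b,150); im=show('r1',70)
H={'top':obs(im,'yellow',proj([x,y,80],'top')[0],22)}
print('yellow top-fit',fit(H,SV,[430,7],62)[0])
E
```

```text
above t 18.3 p [429.6   7.2 130.1] gap 59.7 F [-0.3 -0.  -0.8] q6 -0.26
low t 20.3 p [428.4   7.2  67.5] gap 59.6 F [0.1 0.2 0.1] q6 -0.26
low t 21.3 p [428.5   7.2  66.5] gap 59.7 F [-2.7 -0.5  9.1] q6 -0.26
rel t 21.7 p [428.5   7.2  65.8] gap 84.9 F [ 0.4 -0.5 -0.6] q6 -0.26
grip180 t 25.6 p [ 601.2 -144.8    5. ] gap 57.5 F [-0.2  1.1  5.9] q6 -2.0
grip90 t 27.8 p [ 601.  -144.7    4.6] gap 60.0 F [-0.8  0.6  4.8] q6 -0.43
lift t 28.6 p [ 600.3 -144.5  148.6] gap 59.4 F [ 0.1 -0.2 -0.3] q6 -0.43
yellow top-fit [430.37469173  12.7510841 ]
```

View pics/z_r1.png

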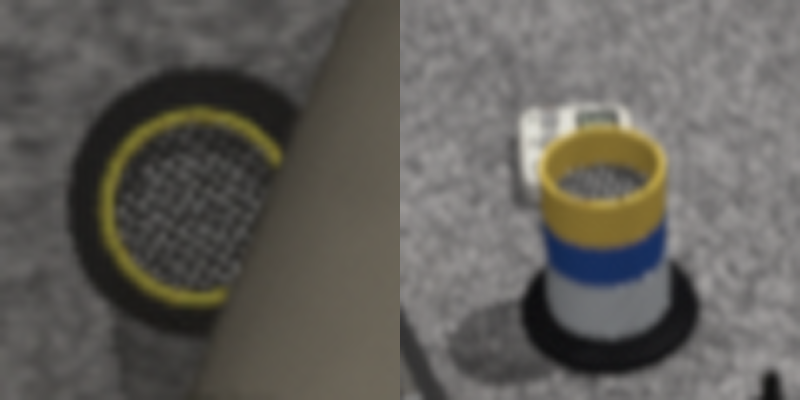

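Run:
```python
from place import *
x,y=428.5,7.2
place(x,y,92.6,190)
a,b=455.2,-244.8
pick(a,b,18,op=.8); lift(a,b,180); im=show('c1',90)
```

```text
above t 29.6 p [429.8   6.5 130.2] gap 59.6 F [-0.7 -0.2 -0.3] q6 -0.26
low t 31.2 p [428.5   7.2  93.5] gap 59.5 F [-0.3  0.8 -0.9] q6 -0.26
low t 32.2 p [428.6   7.2  92.5] gap 59.7 F [-2.6  0.   7.9] q6 -0.26
rel t 32.6 p [428.5   7.2  91.8] gap 84.9 F [ 0.8  0.1 -0.1] q6 -0.26
grip180 t 36.8 p [ 455.3 -244.9   18.4] gap 20.3 F [-0.5  0.8  5.6] q6 -2.29
grip90 t 39.2 p [ 455.2 -244.9   18.2] gap 20.7 F [-0.5 -0.   2.2] q6 -0.72
lift t 40.2 p [ 454.8 -244.5  178.9] gap 20.7 F [-0.8  0.1 -0.8] q6 -0.72
```

View pics/z_c1.png

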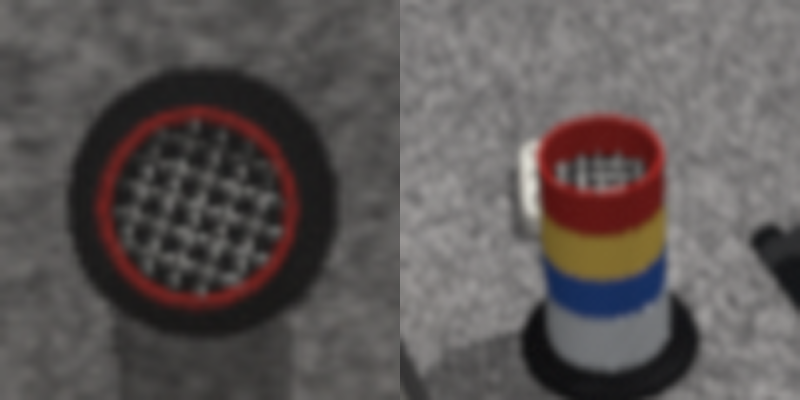

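View pics/side_c1.png

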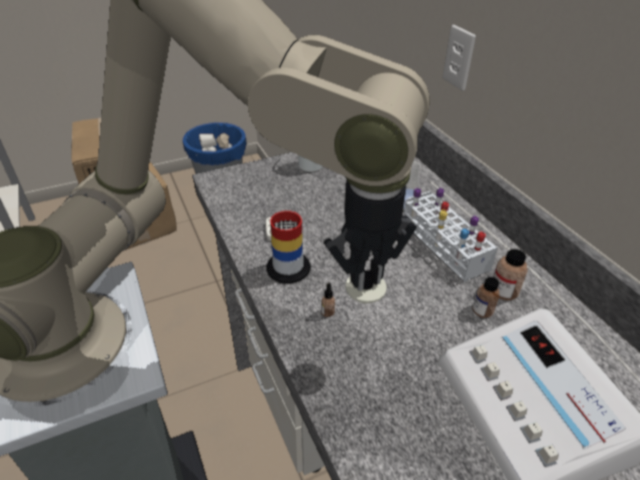

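Run:
```python
from place import *
x,y=428.5,7.2
robot.move_pose([x,y,170],R(90))
place(x,y,132.2,230,op=.6)
robot.move_pose([430,230,250],R(90)); robot.dwell(.5); st('away')
im=show('end',110)
cen_=lambda c,pr,z:fit({'top':obs(im,c,proj([x,y,z+15],'top')[0],22)},pr,[430,7],z)[0].round(1)
print('cover',cen_('white',CV,114))
i2=cv2.imread('pics/top_c1.png')[...,::-1].copy()
print('red',fit({'top':obs(i2,'red',proj([x,y,105],'top')[0],22)},SV,[430,7],88)[0].round(1))
```

```text
above t 41.5 p [428.5   6.3 153.8] gap 20.7 F [ 0.5 -0.1  0.3] q6 -0.26
low t 42.8 p [428.4   7.2 133.1] gap 20.7 F [-0.4  0.8 -1.5] q6 -0.26
low t 43.8 p [428.6   7.2 132. ] gap 20.6 F [-1.5  0.3  8.1] q6 -0.26
rel t 44.2 p [428.5   7.2 131.4] gap 51.1 F [-0.2 -0.2 -0.2] q6 -0.26
away t 46.3 p [430.1 229.8 250. ] gap 50.6 F [-0.  -1.3  0.6] q6 0.25
cover [429.    8.7]
red [428.8   8.6]
```

View pics/z_end.png

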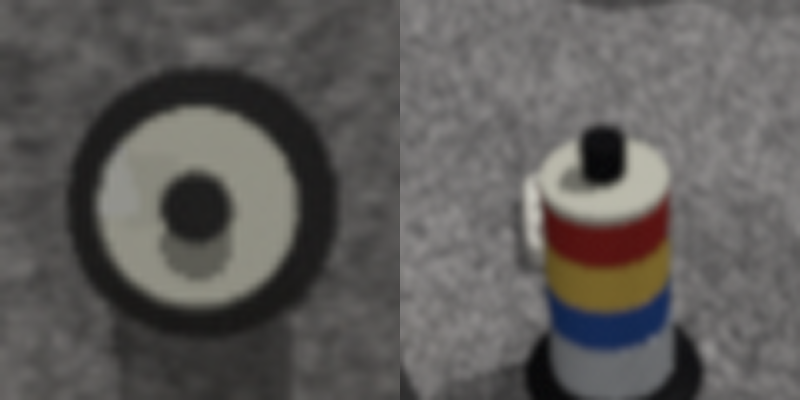

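View pics/side_end.png

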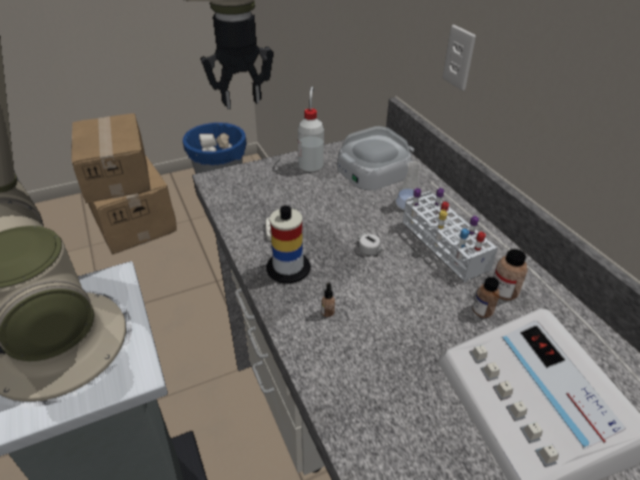

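The pictures show a straight, closed stack (top at about (286,213) in the side view). The counter and oil bottle look unmoved. The timer is mostly hidden behind the stack, and its visible edge is where it was. The gripper is clear of everything.

```bash
python3 -c "
from station import robot
robot.sign_off()"
```

```text
the job is handed in; nothing more can be done
```

The sieve stack is assembled on the receiver: blue, then yellow, red and the white cover. It was handed in after about 46 s of robot time. Each part was gripped twice, at right angles, to centre it, then lowered with a force check and let go.

**Last checks:**
- **Seating height:** Contact at each seat came within about 0.3 mm of the expected height, at 8–13 N.
- **Alignment:** In the top view, blue, red, cover and receiver agree within 1 mm. The yellow fit read about 4 mm off in y because the arm hid part of it. In the picture it looked seated.
- **Release:** After the last release the gripper stood well clear, with no significant wrist force.
- **Bystanders:** The counter and oil bottle look unmoved in the last side picture. The timer is mostly hidden behind the stack there, and I did not measure any of the three again.

**Disagreement:** The side and top cameras differed by about 6 mm in y (about 1.3 px in the side view). I used a position between them, and the plugs entered without touching.

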